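# Put the loose hex nuts back in their stock bins

## Robot

A 7-joint arm with a two-finger parallel gripper is mounted at the origin on the work surface. World frame = base frame: x ahead of the robot, y to its left, z up, the work surface at z = 0. Lengths are in m, angles in rad, forces in N, time in s.
With the tool pointing down it reaches from about 0.425 to 1.025 m from the base axis. Payload 9.4 kg.
Tool frame: the origin (TCP) lies on the mounting face of the last link; the fingertips stand r.finger_overhang ahead of it and the grasp point (between the pads) lies 155 mm ahead of it (r.finger_overhang is the distance from the TCP to the fingertips, in m); z points along the fingers, y is the direction in which the jaws open and shut (so a half turn about z gives the same grasp; the last joint's range is limited). The gripper opens to 85 mm and grips with 20 to 120 N. Pads are 22 mm wide; open, the fingers measure 114 mm over their backs; the gripper's body (76 mm by 85 mm) begins 54 mm behind the grasp point. The pads swing forward as they close: fully open they stand 13 mm farther back than shut.
Start: joints at [1.061, 0.599, -0.003, 1.599, 0.002, 0.943, -0.08], TCP at [0.304, -0.658, 0.405] pointing down, gripper open.
Joint ranges: [-2.57, 2.57], [-0.35, 1.97], [-1.29, 1.29], [0.11, 2.56], [-1.05, 4.19], [0.11, 1.86], [-2.63, 2.63]. Speed limits (rad/s): [2.22, 2.22, 3.01, 3.01, 3.14, 3.14, 3.14].

## Interface

Orientations are given as a unit quaternion [x, y, z, w].
In Python, from station import r, snapshot, get_calibration gives the robot as it stands.
- The arm moves only by the tool arm_command, never from a script. Its argument "increments" is text: rows parted by semicolons, each of 5 numbers parted by spaces: the shift along the tool's x, y, z in m, then the turn about the tool's z in rad, then the opening, from -1 (shut) to 1 (fully open). In form: x y z yaw jaw; .... A call has 1 to 5 rows; each row shifts and turns the commanded pose from where the row before left it, along the tool's axes as they then stand; what a row does not reach is not made up. A row lasts 1/12 s, in which the tool goes at most 41.7 mm and 7.16 degrees, less where a joint would pass 70% of its speed; a pose out of reach is approached as far as the arm can. A call with a gripper value outside its range is refused whole. The fingers move at their own pace and stop on an object; the grip force is fixed at half the most. Time passes only in rows, so rows that do not move let the fingers close. It gives the time, the measured TCP pose, the force and the opening at its end, in the units of the state.
- r.state(): the state, without advancing time (a new reading comes with each control period).
- snapshot(name): name is "scene" or "top" or "wrist"; returns the picture (480x640x3 uint8, red, green, blue); there is no depth.
- get_calibration(name): a dict with "K" (3x3 intrinsics, pixels), "R" (3x3) and "t" (3): a world point X has camera coordinates R X + t. Camera axes: x right, y down, z forward; pixel columns grow to the right and rows downward; lengths in m; the calibration is good to about 2 mm. A picture is of the moment at which its call begins: read the wrist's pose just before it. get_calibration takes no time and is no camera call; for the wrist camera it gives the pose at the moment of the call.
- r.hand_in(): hands the job in, once; it reports no verdict.
The state is a dict: "t": time; "q": joint angles; "joint_vel": joint speeds; "joint_torque": joint torques, N m; "ee_pos": TCP position; "orientation": TCP orientation; "wrist_force": force on the tool from outside, world axes, zero at the start; "wrist_torque": the same for the moment, N m; "gripper_width": opening from 0.0 (shut) to 1.0 (fully open).
Only numpy, scipy, OpenCV 4.12 (cv2) and the standard library are available. Lean on these libraries where they do the work, as an engineer would, in place of code of your own. Each camera call takes 0.05 s, during which the arm holds its last target.

## Task

Put the four loose six-sided nuts away: lay each one flat in the empty pocket of the blue bin whose fixed sample nut is the same size. Leave the square nut and the round collar lying where they are.

Things in the scene. Friction and masses are not known exactly. Their poses are not given: they have to be found in the camera images.
- nut_s: The smallest of the four loose six-sided plain steel nuts, lying flat on the table: 24 mm across flats (28 mm across corners), 13 mm high, hole about 16 mm. Origin: centre of its underside; z up along the hole; x and y level, x pointing square out of one of the six flats (so flats face every 60 degrees from x).
- bin_s: Fixed shallow blue bin, 178 x 118 mm; in its far pocket a sample nut 24 mm across flats is fixed under a black screw head. Empty near pocket, for the loose nut: 100 (x) by 112 mm (y) inside. Walls 3 mm thick, top 22 mm over the table; floor 4 mm thick. Origin: under the empty pocket's centre, at table height; z up; x points to the sample, centre 87.5 mm off, top 21 mm over the table.
- nut_m: The second smallest of the four loose six-sided plain steel nuts, lying flat on the table: 36 mm across flats (42 mm across corners), 19 mm high, hole about 24 mm. Origin: centre of its underside; z up along the hole; x and y level, x pointing square out of one of the six flats (so flats face every 60 degrees from x).
- bin_m: Fixed shallow blue bin, 178 x 118 mm; in its far pocket a sample nut 36 mm across flats is fixed under a black screw head. Empty near pocket, for the loose nut: 100 (x) by 112 mm (y) inside. Walls 3 mm thick, top 22 mm over the table; floor 4 mm thick. Origin: under the empty pocket's centre, at table height; z up; x points to the sample, centre 87.5 mm off, top 27 mm over the table.
- nut_l: The second largest of the four loose six-sided plain steel nuts, lying flat on the table: 46 mm across flats (53 mm across corners), 25 mm high, hole about 30 mm. Origin: centre of its underside; z up along the hole; x and y level, x pointing square out of one of the six flats (so flats face every 60 degrees from x).
- bin_l: Fixed shallow blue bin, 178 x 118 mm; in its far pocket a sample nut 46 mm across flats is fixed under a black screw head. Empty near pocket, for the loose nut: 100 (x) by 112 mm (y) inside. Walls 3 mm thick, top 22 mm over the table; floor 4 mm thick. Origin: under the empty pocket's centre, at table height; z up; x points to the sample, centre 87.5 mm off, top 33 mm over the table.
- nut_xl: The largest of the four loose six-sided plain steel nuts, lying flat on the table: 60 mm across flats (69 mm across corners), 31 mm high, hole about 39 mm. Origin: centre of its underside; z up along the hole; x and y level, x pointing square out of one of the six flats (so flats face every 60 degrees from x).
- bin_xl: Fixed shallow blue bin, 178 x 118 mm; in its far pocket a sample nut 60 mm across flats is fixed under a black screw head. Empty near pocket, for the loose nut: 100 (x) by 112 mm (y) inside. Walls 3 mm thick, top 22 mm over the table; floor 4 mm thick. Origin: under the empty pocket's centre, at table height; z up; x points to the sample, centre 87.5 mm off, top 39 mm over the table.
- square_nut: Loose four-sided plain steel nut to be left alone: 46 mm square, 22 mm high, round hole 26 mm, lying flat on the table among the six-sided nuts. Origin: centre of its underside; z up; x square out of one side.
- collar: Loose round plain steel collar to be left alone: 50 mm outside, 36 mm hole, 18 mm high, lying flat on the table among the six-sided nuts. Origin: centre of its underside; z up.
Not all that is in view belongs to the job. What is shaped like the nut_xl but orange or yellow is not meant.

How it is judged:
By the outcome, as a careful person would: the job done as asked, in the order asked, and still so for the second after the job is handed in, with the robot touching nothing.
It also fails if it takes over 86 s, if anything falls off the work surface, if the arm or the gripper's body presses on something with over 40 N, if the wrist force passes 120 N, or if a joint passes its speed limit or range.

## Working session

There is one attempt and no reset: what is moved stays moved. The work goes in short steps, Python scripts to look and compute and a tool call to move; the robot and the scene stay as the last step left them, time stands still between calls to the robot, and variables do not carry over. Pictures are saved under pics/ and viewed, and the job is handed in when it is done.

Besides the shell and the picture viewer there is one more tool, called after "Call:" as name(argument=value, ...), one argument or row to a line, values as JSON. arm_command: Moves the arm, as the interface text tells. Its arguments: {"type":"object","properties":{"increments":{"type":"string"}},"required":["increments"]}

```bash
mkdir -p pics; ls; python3 - <<'E'
from station import r,snapshot,get_calibration
import cv2,numpy as np
print(r.state()['t'],r.finger_overhang,r.state()['orientation'])
for n in ("scene","top","wrist"):
    im=snapshot(n); cv2.imwrite(f"pics/{n}0.png",im[:,:,::-1]); c=get_calibration(n); print(n,np.round(c['K'],1).tolist(),np.round(c['R'],3).tolist(),np.round(c['t'],3))
print(r.state()['t'])
E
```

```text
pics
0.0 0.1734 [ 9.76670170e-01  2.14743331e-01 -2.46705977e-04 -7.87425320e-04]
scene [[467.8, 0.0, 313.1], [0.0, 467.8, 241.3], [0.0, 0.0, 1.0]] [[-0.298, 0.955, 0.007], [0.74, 0.236, -0.63], [-0.603, -0.182, -0.777]] [ 0.141 -0.297  1.162]
top [[530.7, 0.0, 323.3], [0.0, 530.7, 240.6], [0.0, 0.0, 1.0]] [[-0.004, -1.0, -0.009], [-0.992, 0.005, -0.126], [0.126, 0.009, -0.992]] [0.011 0.414 1.114]
wrist [[425.4, 0.0, 326.2], [0.0, 425.4, 244.4], [0.0, 0.0, 1.0]] [[0.42, -0.908, -0.002], [-0.867, -0.402, 0.295], [-0.268, -0.123, -0.955]] [-0.724 -0.039  0.381]
0.15
```

View pics/top0.png

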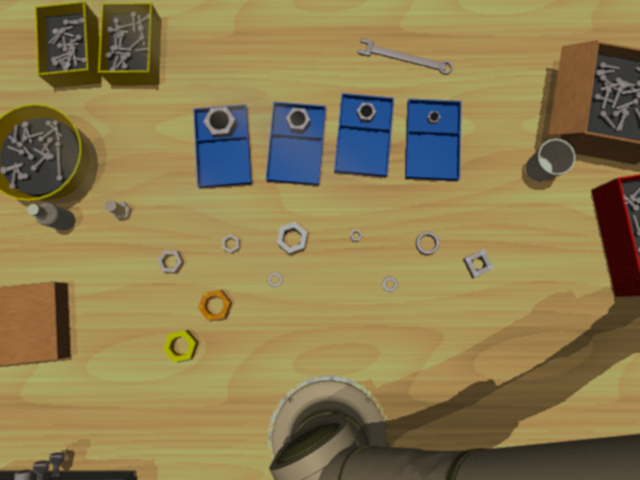

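View pics/scene0.png

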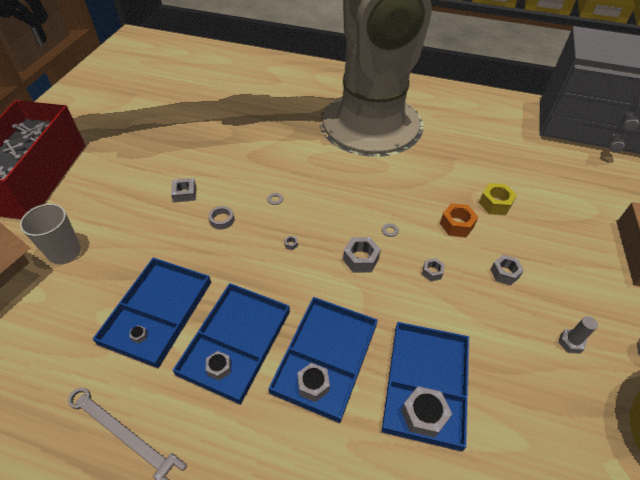

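View pics/wrist0.png

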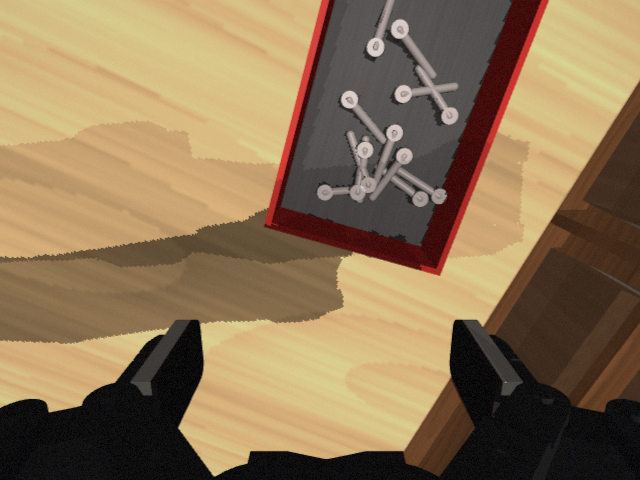

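Candidates (top view): six-sided steel nuts at (171,262), (231,243), (293,238) and (356,235). Look-alikes are the collar (427,243), square nut (478,263), thin washers (275,279) and (390,284), bolt (118,210), and the orange (214,305) and yellow (180,346) nuts. I'll check with a crop and measure.

```bash
cat > h.py <<'E'
from station import r,snapshot,get_calibration
import cv2,numpy as np
from scipy.spatial.transform import Rotation as Ro
def ray(c,uv,z):
    d=np.linalg.inv(c['K'])@np.array([uv[0],uv[1],1.]); R=np.array(c['R']);C=-R.T@c['t'];d=R.T@d
    return C+d*(z-C[2])/d[2]
def proj(c,X):
    p=c['K']@(np.array(c['R'])@X+c['t']); return p[:2]/p[2]
E
python3 - <<'E'
from h import *
im=cv2.imread('pics/top0.png');c=get_calibration('top')
hsv=cv2.cvtColor(im,cv2.COLOR_BGR2HSV)
m=((hsv[...,1]<70)&(hsv[...,2]>60)).astype(np.uint8)*255
cs,_=cv2.findContours(m,cv2.RETR_EXTERNAL,cv2.CHAIN_APPROX_NONE)
for k in cs:
    a=cv2.contourArea(k);(x,y),rad=cv2.minEnclosingCircle(k)
    if a>60 and 150<x<500 and 80<y<300: print((round(x),round(y)),a,round(rad,1),np.round(ray(c,(x,y),.02),3),'diam',round(rad*2*np.linalg.norm(ray(c,(x+1,y),.02)-ray(c,(x,y),.02)),3))
b=cv2.inRange(hsv,(100,120,40),(130,255,255)); b=cv2.morphologyEx(b,cv2.MORPH_CLOSE,np.ones((9,9)))
cs,_=cv2.findContours(b,cv2.RETR_EXTERNAL,cv2.CHAIN_APPROX_NONE)
for k in cs:
    if cv2.contourArea(k)>2000:
        bx=cv2.boxPoints(cv2.minAreaRect(k)); print(np.array([ray(c,p,.022)[:2] for p in bx]).round(3).tolist())
cv2.imwrite('pics/crop1.png',cv2.resize(im[205:300,140:520],None,fx=2.1,fy=2.1,interpolation=cv2.INTER_CUBIC))
E
```

```text
(389, 284) 164.0 7.7 [ 0.321 -0.132  0.02 ] diam 0.033
(274, 279) 154.5 7.5 [0.332 0.114 0.02 ] diam 0.032
(169, 261) 383.5 12.1 [0.372 0.341 0.02 ] diam 0.052
(478, 263) 467.5 15.3 [ 0.365 -0.323  0.02 ] diam 0.066
(230, 243) 224.5 9.4 [0.41  0.211 0.02 ] diam 0.041
(427, 242) 386.5 11.6 [ 0.41  -0.215  0.02 ] diam 0.05
(356, 235) 92.5 6.3 [ 0.427 -0.061  0.02 ] diam 0.027
(291, 237) 680.0 16.1 [0.422 0.078 0.02 ] diam 0.07
(298, 120) 433.0 13.3 [0.687 0.065 0.02 ] diam 0.059
(221, 145) 804.5 47.5 [0.629 0.235 0.02 ] diam 0.211
(366, 112) 233.0 9.4 [ 0.704 -0.087  0.02 ] diam 0.042
(296, 142) 88.0 47.4 [0.634 0.069 0.02 ] diam 0.21
[[0.709, 0.298], [0.717, 0.181], [0.543, 0.167], [0.535, 0.282]]
[[0.549, 0.134], [0.728, 0.119], [0.715, 0.004], [0.538, 0.021]]
[[0.552, -0.17], [0.73, -0.18], [0.726, -0.297], [0.548, -0.285]]
[[0.567, -0.017], [0.745, -0.033], [0.734, -0.147], [0.557, -0.129]]
```

View pics/crop1.png

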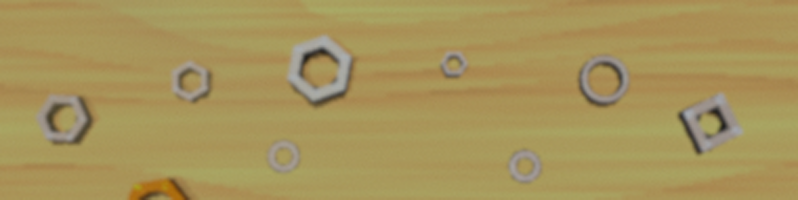

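Crop shows the four hex nuts at full-picture (170,261), (230,243), (291,237) and (356,235). Their diameters of 52, 41, 70 and 27 mm match L, M, XL and S. The washers, round collar and square nut are distinct and left out. Next I plan a wrist look.

```bash
cat >> h.py <<'E'
def tool(s=None):
    s=s or r.state(); return np.array(s['ee_pos']),Ro.from_quat(s['orientation']).as_matrix()
def goto(x,y,z,yang=None):
    "world TCP target; yang: angle (deg) of tool-y axis in world (mod 180) -> print shift in tool axes, yaw"
    s=r.state();p,R=tool(s)
    print('t',round(s['t'],2),'p',p.round(4),'q',np.round(s['q'],2),'f',np.round(s['wrist_force'],1),'w',round(s['gripper_width'],3),'tilt',R[:,2].round(4))
    a=np.degrees(np.arctan2(R[1,1],R[0,1]));print(' toolshift',(R.T@(np.array([x,y,z])-p)).round(4),'y-ang',round(a,2))
    if yang is not None:
        for k in (0,180):
            d=(yang+k-a+180)%360-180
            print('  yaw',round(-np.radians(d),4),'(deg about tool z',round(-d,1),') shift if after yaw', ((R@Ro.from_euler('z',-d,degrees=True).as_matrix()).T@(np.array([x,y,z])-p)).round(4))
E
python3 - <<'E'
from h import *
c=get_calibration('wrist');p,R=tool()
C=-np.array(c['R']).T@c['t']
print('cam in tool',R.T@(C-p),'axes',(np.array(c['R'])@R).round(3).tolist())
goto(0.45,-0.05,0.405,90)
E
```

```text
cam in tool [0.0750766  0.00012055 0.02929301] axes [[0.0, 1.0, 0.0], [-0.956, 0.0, -0.295], [-0.295, -0.0, 0.956]]
t 0.15 p [ 0.304 -0.658  0.404] q [ 1.06  0.6  -0.    1.6   0.    0.94 -0.08] f [ 0.5  0.5 -0.2] w 1.003 tilt [-6.e-04  1.e-03 -1.e+00]
 toolshift [ 0.3876 -0.4907 -0.0005] y-ang -65.2
  yaw -2.7087 (deg about tool z -155.2 ) shift if after yaw [-1.46e-01  6.08e-01 -5.00e-04]
  yaw 0.4329 (deg about tool z 24.8 ) shift if after yaw [ 1.46e-01 -6.08e-01 -5.00e-04]
```

Call:
arm_command(
  increments="0 0 0 0.11 1; 0 0 0 0.11 1; 0 0 0 0.11 1; 0 0 0 0.10 1; 0.01 -0.03 0 0 1",
)

```text
t: 0.57
ee_pos: [0.311, -0.6319, 0.4041]
orientation: [1.0, -0.004, -0.001, 0.002]
wrist_force: [-0.9, 0.9, 0.3]
gripper_width: 1.002
```

Call:
arm_command(
  increments="0.01 -0.04 0 0 1; 0.01 -0.04 0 0 1; 0.01 -0.04 0 0 1; 0.01 -0.04 0 0 1; 0.01 -0.04 0 0 1",
)

```text
t: 0.98
ee_pos: [0.3634, -0.426, 0.4045]
orientation: [1.0, 0.001, -0.0, -0.0]
wrist_force: [1.8, -0.6, 0.3]
gripper_width: 1.006
```

Call:
arm_command(
  increments="0.01 -0.04 0 0 1; 0.01 -0.04 0 0 1; 0.01 -0.04 0 0 1; 0.01 -0.04 0 0 1; 0.01 -0.04 0 0 1",
)

```text
t: 1.4
ee_pos: [0.4128, -0.2259, 0.4048]
orientation: [1.0, 0.001, 0.0, 0.0]
wrist_force: [1.4, -0.1, -0.2]
gripper_width: 0.999
```

Call:
arm_command(
  increments="0.01 -0.04 0 0 1; 0.01 -0.04 0 0 1; 0.01 -0.04 0 0 1; 0.01 -0.04 0 0 1; 0.01 -0.04 0 0 1",
)

```text
t: 1.82
ee_pos: [0.4623, -0.0257, 0.4048]
orientation: [1.0, 0.001, 0.0, 0.0]
wrist_force: [1.1, -0.1, 0.6]
gripper_width: 0.996
```

```bash
python3 - <<'E'
from h import *
goto(0.47,0.1,0.405,90)
E
```

```text
t 1.82 p [ 0.4623 -0.0257  0.4048] q [-0.09  0.29  0.02  2.18 -0.01  0.67 -1.62] f [ 1.1 -0.1  0.6] w 0.996 tilt [ 3.e-04 -0.e+00 -1.e+00]
 toolshift [ 0.0081 -0.1257 -0.0002] y-ang -89.85
  yaw -3.1389 (deg about tool z -179.8 ) shift if after yaw [-0.0077  0.1257 -0.0002]
  yaw 0.0027 (deg about tool z 0.2 ) shift if after yaw [ 0.0077 -0.1257 -0.0002]
```

Call:
arm_command(
  increments="0.002 -0.04 0 0 1; 0.002 -0.04 0 0 1; 0.002 -0.04 0 0 1; 0 0 0 0 1; 0 0 0 0 1",
)

```text
t: 2.23
ee_pos: [0.4678, 0.0948, 0.4045]
orientation: [1.0, 0.004, -0.0, -0.0]
wrist_force: [-0.7, -0.7, -0.6]
gripper_width: 1.001
```

```bash
python3 - <<'E'
from h import *
c=get_calibration('wrist');im=snapshot('wrist');cv2.imwrite('pics/w1.png',im[:,:,::-1]);np.savez('w1.npz',**c)
goto(0.47,0.1,0.405,90)
E
```

```text
t 2.28 p [0.4678 0.0929 0.4045] q [-0.31  0.31 -0.01  2.15  0.    0.68 -1.88] f [-0.5 -1.  -0.1] w 0.999 tilt [-5.e-04 -3.e-04 -1.e+00]
 toolshift [ 0.0022 -0.0071 -0.0005] y-ang -89.71
  yaw -3.1366 (deg about tool z -179.7 ) shift if after yaw [-0.0022  0.0071 -0.0005]
  yaw 0.005 (deg about tool z 0.3 ) shift if after yaw [ 0.0022 -0.0071 -0.0005]
```

View pics/w1.png

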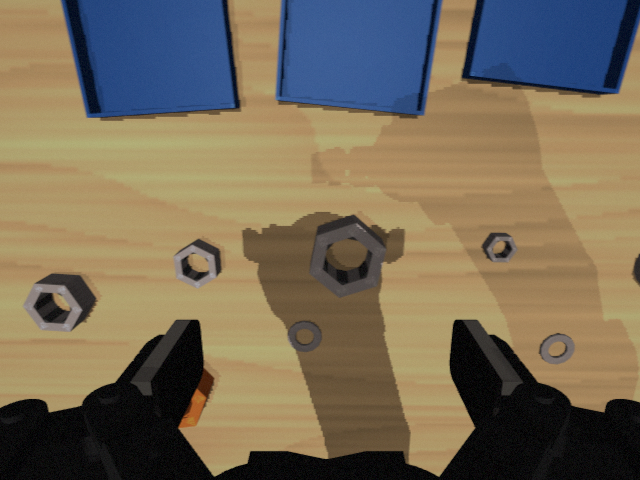

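The wrist picture shows all four nuts: L (60,303), M (198,264), XL (347,256), S (499,247). Washers are at (305,336) and (557,348), and bins XL, L and M run along the top. I'll zoom in for the flats.

```bash
python3 - <<'E'
import cv2,numpy as np
im=cv2.imread('pics/w1.png')
t=[]
for (x,y) in [(60,303),(198,264),(347,256),(499,247)]:
    h=48; k=cv2.resize(im[y-h:y+h,max(x-h,0):max(x-h,0)+2*h],(400,300) if 0 else (400,400),interpolation=cv2.INTER_CUBIC)
    k=cv2.convertScaleAbs(k,alpha=1.6); t.append(cv2.resize(k,(300,300)))
cv2.imwrite('pics/z1.png',np.vstack([np.hstack(t[:2]),np.hstack(t[2:])]))
E
```

```text
(no output)
```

View pics/z1.png

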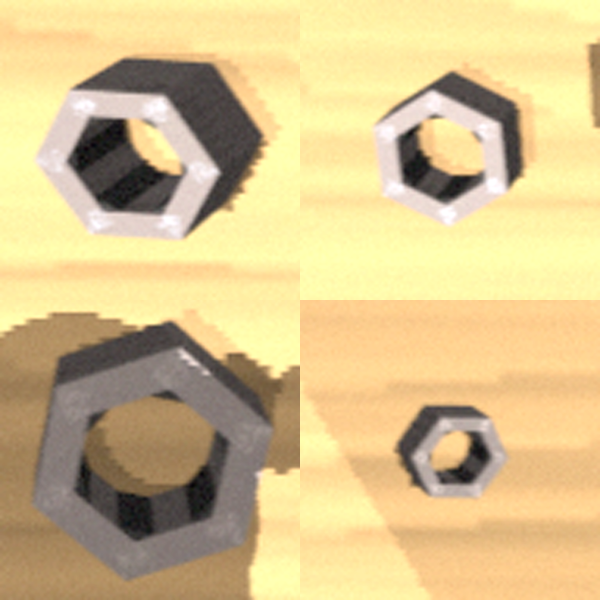

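```bash
python3 - <<'E'
from h import *
c=dict(np.load('w1.npz'))
D={'L':((12,255),.025,[(70,92),(170,95),(220,170),(183,240),(95,233),(36,158)]),
'M':((150,216),.019,[(76,124),(135,90),(201,124),(204,186),(148,223),(80,188)]),
'XL':((299,208),.031,[(55,83),(175,47),(270,130),(245,243),(128,279),(33,197)]),
'S':((451,199),.013,[(128,120),(188,118),(207,155),(180,195),(133,197),(110,158)])}
for n,(o,h,P) in D.items():
    X=np.array([ray(c,(o[0]+x/3.125-.5,o[1]+y/3.125-.5),h)[:2] for x,y in P]);m=X.mean(0);d=X-m
    th=np.arctan2(d[:,1],d[:,0]); a=np.degrees(np.angle(np.exp(6j*th).mean())/6)
    print(n,m.round(4),'corner r',(np.hypot(*d.T)*1e3).round(1),'flat normal deg',round(a+30,1),'+60k, resid',np.degrees(np.angle(np.exp(6j*(th-np.radians(a))))/6).round(1))
E
```

```text
L [0.3729 0.341 ] corner r [26.1 27.1 26.1 26.6 26.  26.6] flat normal deg 56.6 +60k, resid [ 2.5 -1.8  0.8 -1.   0.8 -1.2]
M [0.4121 0.2116] corner r [19.9 19.8 20.4 19.6 20.5 20.7] flat normal deg 30.4 +60k, resid [ 0.9 -0.5 -1.5  2.5  0.7 -2.1]
XL [0.4225 0.0767] corner r [35.  33.8 33.7 35.2 34.6 33.8] flat normal deg 18.9 +60k, resid [-0.1  1.5 -1.1  0.5  1.5 -2.3]
S [ 0.4282 -0.0617] corner r [14.8 13.7 14.  13.8 13.3 13.6] flat normal deg 4.2 +60k, resid [ 7.5 -5.2 -0.8  0.8  1.1 -2.9]
```

```bash
python3 - <<'E'
from h import *
goto(0.4225,0.0767,0.18,-101.1); print(r.finger_overhang)
E
```

```text
t 2.28 p [0.4678 0.0929 0.4045] q [-0.31  0.31 -0.01  2.15  0.    0.68 -1.88] f [-0.5 -1.  -0.1] w 0.999 tilt [-5.e-04 -3.e-04 -1.e+00]
 toolshift [-0.0453  0.0159  0.2245] y-ang -89.71
  yaw 0.1988 (deg about tool z 11.4 ) shift if after yaw [-0.0412  0.0245  0.2245]
  yaw -2.9428 (deg about tool z -168.6 ) shift if after yaw [ 0.0412 -0.0245  0.2245]
0.1734
```

Call:
arm_command(
  increments="0 0 0 0.1 1; 0 0 0 0.1 1; -0.02 0.012 0.03 0 1; -0.02 0.012 0.04 0 1; 0 0 0.04 0 1",
)

```text
t: 2.7
ee_pos: [0.4228, 0.0742, 0.299]
orientation: [0.995, -0.1, 0.0, 0.0]
wrist_force: [-0.6, -1.0, -0.9]
gripper_width: 0.998
```

Call:
arm_command(
  increments="0 0 0.02 0 1; 0 0 0 0 1; 0 0 0 0 1",
)

```text
t: 2.95
ee_pos: [0.4262, 0.0761, 0.2783]
orientation: [0.995, -0.1, -0.001, 0.001]
wrist_force: [0.4, 0.6, 0.8]
gripper_width: 1.001
```

```bash
python3 - <<'E'
from h import *
goto(0.4225,0.0767,0.18,-101.1); print(r.finger_overhang)
c=get_calibration('wrist');im=snapshot('wrist');cv2.imwrite('pics/w2.png',im[:,:,::-1]);np.savez('w2.npz',**c)
E
```

```text
t 2.95 p [0.4262 0.0761 0.2783] q [-0.32  0.49  0.02  2.36 -0.03  0.29 -2.04] f [0.4 0.6 0.8] w 1.001 tilt [-0.0027 -0.0013 -1.    ]
 toolshift [-0.0035 -0.0001  0.0983] y-ang -101.43
  yaw -0.0058 (deg about tool z -0.3 ) shift if after yaw [-0.0035 -0.0001  0.0983]
  yaw 3.1358 (deg about tool z 179.7 ) shift if after yaw [0.0035 0.0001 0.0983]
0.1734
```

View pics/w2.png

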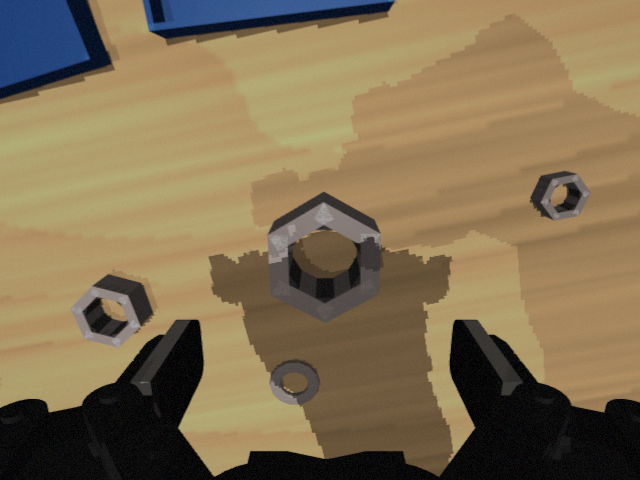

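XL sits centred between the fingers at (325,260) with its flats facing them. Descending.

Call:
arm_command(
  increments="-0.003 0 0.03 0 1; 0 0 0.03 0 1; 0 0 0.025 0 1; 0 0 0.013 0 1; 0 0 0 0 1",
)

```text
t: 3.42
ee_pos: [0.4259, 0.0768, 0.2071]
orientation: [0.995, -0.098, -0.003, 0.004]
wrist_force: [-0.9, 0.4, 1.3]
gripper_width: 1.0
```

```bash
python3 - <<'E'
from h import *
goto(0.4225,0.0767,0.18,-101.1)
E
```

```text
t 3.42 p [0.4259 0.0768 0.2071] q [-0.27  0.64 -0.05  2.4   0.34  0.11 -2.42] f [-0.9  0.4  1.3] w 1.0 tilt [-0.006  -0.0074 -1.    ]
 toolshift [-0.0032  0.0006  0.0271] y-ang -101.3
  yaw -0.0035 (deg about tool z -0.2 ) shift if after yaw [-0.0032  0.0005  0.0271]
  yaw 3.1381 (deg about tool z 179.8 ) shift if after yaw [ 0.0032 -0.0005  0.0271]
```

Joint 6 is at its limit because this is the inner edge of the reach. The flats are 34 mm long, so I'll grip a few mm further out.

Call:
arm_command(
  increments="0.004 0 0.006 0 1; 0.002 0 0.006 0 1; 0 0 0 0 1",
)

```text
t: 3.67
ee_pos: [0.4326, 0.0758, 0.1962]
orientation: [0.995, -0.095, -0.003, 0.004]
wrist_force: [0.3, -0.8, -0.3]
gripper_width: 0.998
```

```bash
python3 - <<'E'
from h import *
goto(0.4225,0.0767,0.18,-101.1)
E
```

```text
t 3.67 p [0.4326 0.0758 0.1962] q [-0.25  0.67 -0.08  2.39  0.55  0.11 -2.62] f [ 0.3 -0.8 -0.3] w 0.998 tilt [-0.0059 -0.0069 -1.    ]
 toolshift [-0.01    0.0009  0.0163] y-ang -100.95
  yaw 0.0026 (deg about tool z 0.2 ) shift if after yaw [-0.01    0.0009  0.0163]
  yaw -3.139 (deg about tool z -179.8 ) shift if after yaw [ 0.01   -0.0009  0.0163]
```

The wrist joint is also near its range end at this yaw. I'll lift and use the half-turn-equivalent grasp, which leaves joint 7 plenty of room.

Call:
arm_command(
  increments="0 0 -0.03 0 1; 0 0 -0.04 0 1; 0 0 -0.03 -0.12 1; 0 0 0 -0.12 1; 0 0 0 -0.12 1",
)

```text
t: 4.08
ee_pos: [0.4322, 0.0766, 0.2986]
orientation: [0.997, 0.083, -0.003, 0.002]
wrist_force: [0.2, 0.8, 0.1]
gripper_width: 0.998
```

Call:
arm_command(
  increments="0 0 0 -0.12 1; 0 0 0 -0.12 1; 0 0 0 -0.12 1; 0 0 0 -0.12 1; 0 0 0 -0.12 1",
)

```text
t: 4.5
ee_pos: [0.4317, 0.0767, 0.2966]
orientation: [0.927, 0.374, -0.006, 0.001]
wrist_force: [-0.1, -0.7, -0.1]
gripper_width: 1.0
```

Call:
arm_command(
  increments="0 0 0 -0.12 1; 0 0 0 -0.12 1; 0 0 0 -0.12 1; 0 0 0 -0.12 1; 0 0 0 -0.12 1",
)

```text
t: 4.92
ee_pos: [0.4316, 0.0766, 0.2965]
orientation: [0.775, 0.632, -0.007, -0.001]
wrist_force: [0.7, -1.0, -0.6]
gripper_width: 0.997
```

Call:
arm_command(
  increments="0 0 0 -0.12 1; 0 0 0 -0.12 1; 0 0 0 -0.12 1; 0 0 0 -0.12 1; 0 0 0 -0.12 1",
)

```text
t: 5.33
ee_pos: [0.4315, 0.0766, 0.2963]
orientation: [0.554, 0.833, -0.007, -0.003]
wrist_force: [-0.6, -0.2, -0.5]
gripper_width: 1.002
```

Call:
arm_command(
  increments="0 0 0 -0.12 1; 0 0 0 -0.12 1; 0 0 0 -0.12 1; 0 0 0 -0.12 1; 0 0 0 -0.12 1",
)

```text
t: 5.75
ee_pos: [0.4313, 0.0765, 0.2962]
orientation: [0.283, 0.959, -0.006, -0.005]
wrist_force: [-1.2, -0.0, -0.2]
gripper_width: 0.996
```

Call:
arm_command(
  increments="0 0 0 -0.12 1; 0 0 0 -0.12 1; 0 0 0 -0.12 1; 0 0 0 0 1",
)

```text
t: 6.08
ee_pos: [0.4314, 0.0764, 0.2958]
orientation: [0.106, 0.994, -0.005, -0.006]
wrist_force: [-0.5, 0.3, -0.4]
gripper_width: 1.002
```

```bash
python3 - <<'E'
from h import *
goto(0.4225,0.0767,0.18,78.9)
E
```

```text
t 6.08 p [0.4314 0.0764 0.2958] q [ 0.48  0.73 -1.19  2.29  0.99  0.84 -0.04] f [-0.5  0.3 -0.4] w 1.002 tilt [-0.0136 -0.0087 -0.9999]
 toolshift [ 0.0075 -0.0003  0.1159] y-ang 77.78
  yaw -0.0195 (deg about tool z -1.1 ) shift if after yaw [ 7.500e-03 -1.000e-04  1.159e-01]
  yaw 3.1221 (deg about tool z 178.9 ) shift if after yaw [-7.500e-03  1.000e-04  1.159e-01]
```

Call:
arm_command(
  increments="0.002 0 0.02 -0.02 1; 0.002 0 0.02 0 1; 0 0 0.02 0 1; 0 0 0.02 0 1; 0 0 0 0 1",
)

```text
t: 6.5
ee_pos: [0.4268, 0.0765, 0.2135]
orientation: [0.101, 0.995, -0.006, -0.007]
wrist_force: [-0.0, -0.2, 0.6]
gripper_width: 0.996
```

```bash
python3 - <<'E'
from h import *
goto(0.4225,0.0767,0.18,78.9)
E
```

```text
t 6.5 p [0.4268 0.0765 0.2135] q [ 0.37  0.85 -1.04  2.35  1.26  0.75 -0.27] f [-0.  -0.2  0.6] w 0.996 tilt [-0.0144 -0.0101 -0.9998]
 toolshift [ 0.0038 -0.0002  0.0336] y-ang 78.43
  yaw -0.0082 (deg about tool z -0.5 ) shift if after yaw [ 0.0038 -0.0002  0.0336]
  yaw 3.1333 (deg about tool z 179.5 ) shift if after yaw [-0.0038  0.0002  0.0336]
```

Call:
arm_command(
  increments="0.001 0.002 0.015 0 1; 0 0 0.012 0 1; 0 0 0.007 0 1; 0 0 0 0 1",
)

```text
t: 6.83
ee_pos: [0.4266, 0.0788, 0.1814]
orientation: [0.1, 0.995, -0.005, -0.005]
wrist_force: [1.2, 0.2, 0.5]
gripper_width: 1.003
```

```bash
python3 - <<'E'
from h import *
goto(0.4225,0.0767,0.18,78.9)
p,R=tool();print('grasp pt',p+.155*R[:,2])
E
```

```text
t 6.83 p [0.4266 0.0788 0.1814] q [ 0.33  0.91 -0.99  2.37  1.37  0.75 -0.37] f [1.2 0.2 0.5] w 1.003 tilt [-0.0113 -0.009  -0.9999]
 toolshift [ 0.0036 -0.0028  0.0015] y-ang 78.49
  yaw -0.0072 (deg about tool z -0.4 ) shift if after yaw [ 0.0036 -0.0028  0.0015]
  yaw 3.1344 (deg about tool z 179.6 ) shift if after yaw [-0.0036  0.0028  0.0015]
grasp pt [0.42481532 0.07736123 0.02644573]
```

Call:
arm_command(
  increments="0 0 0.003 0 1; 0 0 0 0 -1; 0 0 0 0 -1; 0 0 0 0 -1; 0 0 0 0 -1",
)

```text
t: 7.25
ee_pos: [0.4267, 0.0789, 0.1792]
orientation: [0.099, 0.995, -0.004, -0.003]
wrist_force: [-1.1, -2.1, 9.8]
gripper_width: 0.69
```

Call:
arm_command(
  increments="0 0 0 0 -1; 0 0 0 0 -1; 0 0 0 0 -1; 0 0 0 0 -1; 0 0 0 0 -1",
)

```text
t: 7.67
ee_pos: [0.4267, 0.0789, 0.1792]
orientation: [0.099, 0.995, -0.004, -0.003]
wrist_force: [-1.1, -1.6, 10.3]
gripper_width: 0.693
```

Call:
arm_command(
  increments="0 0 -0.02 0 -1; 0 0 -0.03 0 -1; 0 0 -0.03 0 -1; 0 0 -0.03 0 -1; 0 0 0 0 -1",
)

```text
t: 8.08
ee_pos: [0.428, 0.0805, 0.2925]
orientation: [0.099, 0.995, -0.003, -0.002]
wrist_force: [0.1, 0.4, -3.7]
gripper_width: 0.691
```

```bash
python3 - <<'E'
from h import *
c=dict(np.load('w1.npz'))
for n,a,b in (('XL',(88,117),(240,107)),('L',(278,98),(425,113)),('M',(463,76),(618,93))):
    A=ray(c,a,.022)[:2];B=ray(c,b,.022)[:2];u=A-B;l=np.hypot(*u);u/=l;d=np.array([u[1],-u[0]])
    print(n,A.round(4),B.round(4),'len',l.round(4),'yang',np.degrees(np.arctan2(u[1],u[0])).round(1),'pocket',((A+B)/2+.053*d).round(4))
goto(.591,.228,.28,94.8)
E
```

```text
XL [0.5382 0.285 ] [0.5468 0.1636] len 0.1217 yang 94.1 pocket [0.5954 0.228 ]
L [0.5538 0.1334] [0.5435 0.0171] len 0.1168 yang 85.0 pocket [0.6015 0.0706]
M [ 0.5711 -0.0102] [ 0.5598 -0.1328] len 0.1231 yang 84.7 pocket [ 0.6182 -0.0764]
t 8.08 p [0.428  0.0805 0.2925] q [ 0.46  0.72 -1.16  2.3   1.    0.81 -0.05] f [ 0.1  0.4 -3.7] w 0.691 tilt [-0.0038 -0.0062 -1.    ]
 toolshift [-0.1307  0.1768  0.0109] y-ang 78.63
  yaw -0.2823 (deg about tool z -16.2 ) shift if after yaw [-0.1748  0.1334  0.0109]
  yaw 2.8593 (deg about tool z 163.8 ) shift if after yaw [ 0.1748 -0.1334  0.0109]
```

Call:
arm_command(
  increments="-0.01 0.015 0 0 -1; -0.02 0.02 0 -0.094 -1; 0 0 0 -0.094 -1; 0 0 0 -0.094 -1; -0.03 0.02 0 0 -1",
)

```text
t: 8.5
ee_pos: [0.4884, 0.1267, 0.2854]
orientation: [-0.045, 0.999, -0.007, -0.008]
wrist_force: [-1.2, -1.8, -4.4]
gripper_width: 0.686
```

Call:
arm_command(
  increments="-0.03 0.02 0 0 -1; -0.03 0.02 0 0 -1; -0.03 0.02 0 0 -1; -0.02 0.02 0 0 -1; 0 0 0 0 -1",
)

```text
t: 8.92
ee_pos: [0.5977, 0.2234, 0.2853]
orientation: [-0.042, 0.999, -0.001, -0.004]
wrist_force: [-0.3, 0.1, -2.8]
gripper_width: 0.69
```

```bash
python3 - <<'E'
from h import *
goto(.593,.228,.187,94.8)
p,R=tool();print('grasp pt',p+.155*R[:,2])
c=get_calibration('wrist');im=snapshot('wrist');cv2.imwrite('pics/w3.png',im[:,:,::-1])
E
```

```text
t 8.92 p [0.5977 0.2234 0.2853] q [ 0.21  0.92 -1.14  1.86  0.97  1.06  0.32] f [-0.3  0.1 -2.8] w 0.69 tilt [-0.0077 -0.0024 -1.    ]
 toolshift [0.0036 0.0052 0.0983] y-ang 94.8
  yaw 0.0 (deg about tool z 0.0 ) shift if after yaw [0.0036 0.0052 0.0983]
  yaw -3.1416 (deg about tool z -180.0 ) shift if after yaw [-0.0036 -0.0052  0.0983]
grasp pt [0.59655691 0.22299781 0.13029137]
```

View pics/w3.png

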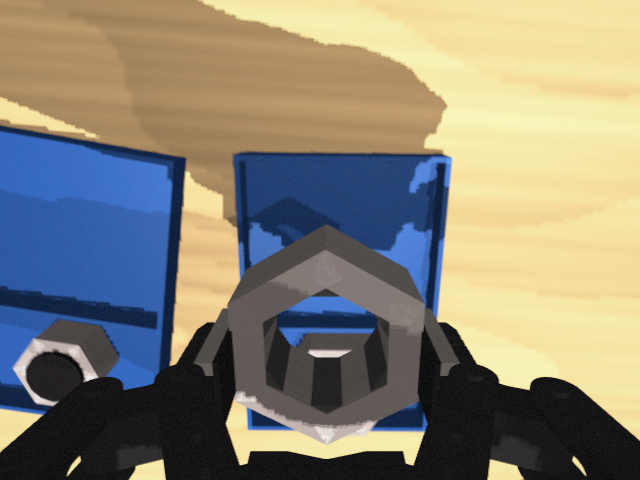

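Nut XL is held level, and bin XL (rim corners (235,155) and (450,158)) lies slightly to tool +y. Shifting 7 mm and lowering.

Call:
arm_command(
  increments="0.003 0.007 0.03 0 -1; 0 0 0.03 0 -1; 0 0 0.02 0 -1; 0 0 0.01 0 -1; 0 0 0 0 -1",
)

```text
t: 9.38
ee_pos: [0.5898, 0.2243, 0.1931]
orientation: [-0.042, 0.999, -0.004, -0.007]
wrist_force: [-0.3, -0.7, -4.2]
gripper_width: 0.686
```

```bash
python3 - <<'E'
from h import *
goto(.593,.230,.185,94.8)
E
```

```text
t 9.38 p [0.5898 0.2243 0.1931] q [ 0.16  1.02 -1.04  1.91  1.11  0.96  0.21] f [-0.3 -0.7 -4.2] w 0.686 tilt [-0.0128 -0.0093 -0.9999]
 toolshift [-0.0038  0.0054  0.008 ] y-ang 94.8
  yaw -0.0001 (deg about tool z -0.0 ) shift if after yaw [-0.0038  0.0054  0.008 ]
  yaw 3.1415 (deg about tool z 180.0 ) shift if after yaw [ 0.0038 -0.0054  0.008 ]
```

Call:
arm_command(
  increments="-0.003 0.006 0.005 0 -1; 0 0 0.002 0 -1; 0 0 0 0 -1",
)

```text
t: 9.63
ee_pos: [0.5935, 0.2324, 0.1895]
orientation: [-0.042, 0.999, -0.003, -0.004]
wrist_force: [-0.4, -0.0, -3.5]
gripper_width: 0.688
```

Call:
arm_command(
  increments="0 0 0 0 0.62; 0 0 0 0 0.62; 0 0 0 0 0.62; 0 0 0 0 0.62",
)

```text
t: 9.97
ee_pos: [0.5934, 0.2319, 0.1894]
orientation: [-0.042, 0.999, -0.003, -0.004]
wrist_force: [0.8, -0.4, -0.3]
gripper_width: 0.812
```

```bash
python3 - <<'E'
from h import *
goto(.593,.230,.185,94.8)
E
```

```text
t 9.97 p [0.5934 0.2319 0.1894] q [ 0.15  1.03 -1.04  1.9   1.12  0.96  0.2 ] f [ 0.8 -0.4 -0.3] w 0.812 tilt [-0.0078 -0.0065 -0.9999]
 toolshift [ 0.0005 -0.0018  0.0045] y-ang 94.8
  yaw -0.0001 (deg about tool z -0.0 ) shift if after yaw [ 0.0005 -0.0018  0.0045]
  yaw 3.1415 (deg about tool z 180.0 ) shift if after yaw [-0.0005  0.0018  0.0045]
```

Call:
arm_command(
  increments="0 0 -0.02 0 0.62; 0 0 -0.03 0 0.62; 0 0 -0.04 0 0.62; 0 0 -0.04 0 1; 0 0 0 0 1",
)

```text
t: 10.38
ee_pos: [0.5949, 0.2349, 0.3266]
orientation: [-0.042, 0.999, -0.001, -0.0]
wrist_force: [0.6, 1.5, 0.1]
gripper_width: 0.999
```

```bash
python3 - <<'E'
from h import *
c=get_calibration('wrist');im=snapshot('wrist');cv2.imwrite('pics/w4.png',im[:,:,::-1])
goto(.4121,.2116,.28,30.4)
goto(.4121,.2116,.28,90.4)
E
```

```text
t 10.43 p [0.5947 0.2338 0.3233] q [ 0.21  0.88 -1.17  1.83  0.92  1.1   0.34] f [ 0.1 -0.2 -2.3] w 1.003 tilt [-0.0027 -0.0036 -1.    ]
 toolshift [ 0.1837 -0.0067  0.0438] y-ang 94.79
  yaw 1.1238 (deg about tool z 64.4 ) shift if after yaw [ 0.0733 -0.1686  0.0438]
  yaw -2.0178 (deg about tool z -115.6 ) shift if after yaw [-0.0733  0.1686  0.0438]
t 10.43 p [0.5947 0.2338 0.3233] q [ 0.21  0.88 -1.17  1.83  0.92  1.1   0.34] f [ 0.1 -0.2 -2.3] w 1.003 tilt [-0.0027 -0.0036 -1.    ]
 toolshift [ 0.1837 -0.0067  0.0438] y-ang 94.79
  yaw 0.0766 (deg about tool z 4.4 ) shift if after yaw [ 0.1827 -0.0208  0.0438]
  yaw -3.065 (deg about tool z -175.6 ) shift if after yaw [-0.1827  0.0208  0.0438]
```

View pics/w4.png

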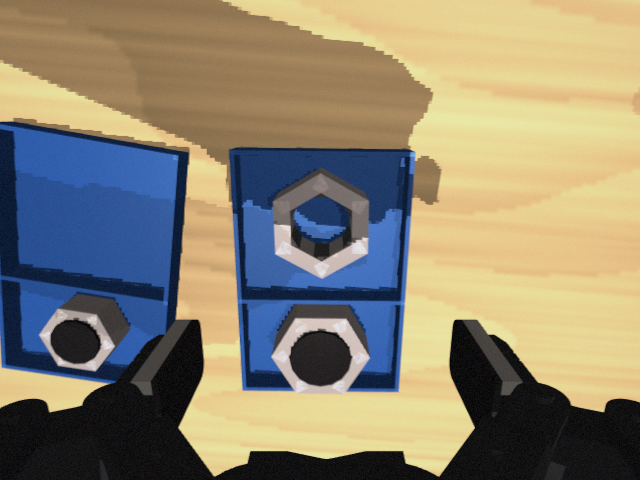

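XL lies flat and centred in its pocket at (321,222), next to the equal sample at (321,358). Next is nut_m.

Call:
arm_command(
  increments="0 0 0 0.077 1; 0.036 -0.004 0 0 1; 0.037 -0.004 0.01 0 1; 0.037 -0.004 0.01 0 1; 0.037 -0.004 0.01 0 1",
)

```text
t: 10.85
ee_pos: [0.4454, 0.2144, 0.2893]
orientation: [-0.003, 1.0, -0.003, -0.005]
wrist_force: [0.3, 1.8, -0.5]
gripper_width: 1.001
```

Call:
arm_command(
  increments="0.035 -0.004 0.02 0 1; 0 0 0.02 0 1; 0 0 0.02 0 1; 0 0 0 0 1",
)

```text
t: 11.18
ee_pos: [0.4108, 0.21, 0.2278]
orientation: [-0.004, 1.0, -0.005, -0.006]
wrist_force: [-0.2, 0.2, -0.1]
gripper_width: 1.001
```

```bash
python3 - <<'E'
from h import *
c=get_calibration('wrist');im=snapshot('wrist');cv2.imwrite('pics/w5.png',im[:,:,::-1])
goto(.4121,.2116,.178,90.4)
p,R=tool();print('grasp pt',p+.16*R[:,2])
print(proj(c,np.array([.4121,.2116,.019])))
E
```

```text
t 11.23 p [0.4112 0.2105 0.2292] q [ 0.09  0.84 -1.06  2.28  1.16  0.78 -0.24] f [ 0.1 -0.4  0.8] w 0.998 tilt [-0.0117 -0.0084 -0.9999]
 toolshift [-0.0015  0.0015  0.0512] y-ang 90.45
  yaw 0.0009 (deg about tool z 0.1 ) shift if after yaw [-0.0015  0.0015  0.0512]
  yaw -3.1407 (deg about tool z -179.9 ) shift if after yaw [ 0.0015 -0.0015  0.0512]
grasp pt [0.4093105  0.20920613 0.06922846]
[334.02073825 294.44633946]
```

View pics/w5.png

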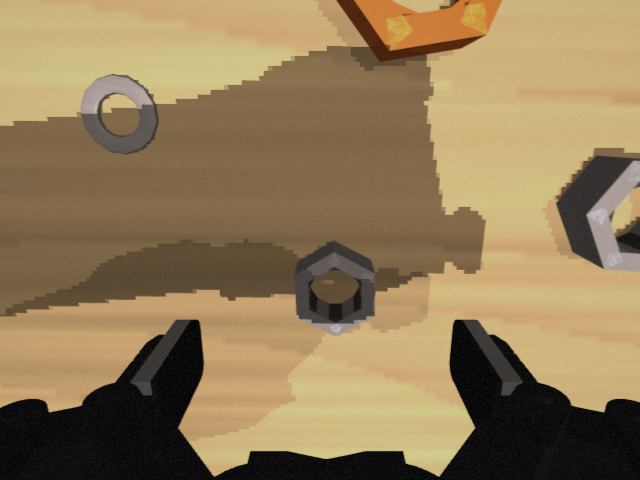

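M is at (335,290), as predicted. Descending and gripping.

Call:
arm_command(
  increments="-0.003 0.003 0.02 0 1; 0 0 0.015 0 1; 0 0 0.01 0 1; 0 0 0.005 0 1; 0 0 0 0 1",
)

```text
t: 11.65
ee_pos: [0.4144, 0.2135, 0.1802]
orientation: [-0.003, 1.0, -0.003, -0.005]
wrist_force: [0.4, 0.3, 0.1]
gripper_width: 0.999
```

```bash
python3 - <<'E'
from h import *
goto(.4121,.2116,.177,90.4)
p,R=tool();print('grasp pt',p+.16*R[:,2])
E
```

```text
t 11.65 p [0.4144 0.2135 0.1802] q [ 0.04  0.92 -0.98  2.29  1.32  0.75 -0.36] f [0.4 0.3 0.1] w 0.999 tilt [-0.0096 -0.0069 -0.9999]
 toolshift [ 0.0023 -0.0019  0.0033] y-ang 90.37
  yaw -0.0006 (deg about tool z -0.0 ) shift if after yaw [ 0.0023 -0.0019  0.0033]
  yaw 3.141 (deg about tool z 180.0 ) shift if after yaw [-0.0023  0.0019  0.0033]
grasp pt [0.41289115 0.21244158 0.02022995]
```

Call:
arm_command(
  increments="0 0 0.003 0 1; 0 0 0 0 -1; 0 0 0 0 -1; 0 0 0 0 -1; 0 0 0 0 -1",
)

```text
t: 12.07
ee_pos: [0.4143, 0.2135, 0.1778]
orientation: [-0.003, 1.0, -0.003, -0.004]
wrist_force: [-1.0, 0.4, 0.1]
gripper_width: 0.452
```

Call:
arm_command(
  increments="0 0 0 0 -1; 0 0 0 0 -1; 0 0 0 0 -1; 0 0 0 0 -1; 0 0 0 0 -1",
)

```text
t: 12.48
ee_pos: [0.4142, 0.2136, 0.1781]
orientation: [-0.003, 1.0, -0.003, -0.004]
wrist_force: [-0.5, -1.4, 8.4]
gripper_width: 0.404
```

Call:
arm_command(
  increments="0 0 -0.02 0 -1; 0 0 -0.03 0 -1; 0 0 -0.03 0 -1; 0 0 -0.03 0 -1; 0 0 0 0 -1",
)

```text
t: 12.9
ee_pos: [0.4154, 0.2153, 0.2918]
orientation: [-0.004, 1.0, -0.002, -0.002]
wrist_force: [0.7, 0.6, -0.6]
gripper_width: 0.405
```

```bash
python3 - <<'E'
from h import *
goto(.617,-.077,.28,84.7)
E
```

```text
t 12.9 p [0.4154 0.2153 0.2918] q [ 0.15  0.75 -1.15  2.23  0.98  0.84 -0.08] f [ 0.7  0.6 -0.6] w 0.405 tilt [-0.0039 -0.0042 -1.    ]
 toolshift [-0.1995 -0.2937  0.0122] y-ang 90.41
  yaw 0.0996 (deg about tool z 5.7 ) shift if after yaw [-0.2278 -0.2724  0.0122]
  yaw -3.0419 (deg about tool z -174.3 ) shift if after yaw [0.2278 0.2724 0.0122]
```

Call:
arm_command(
  increments="0 0 0 0.1 -1; -0.023 -0.027 0 0 -1; -0.023 -0.027 0 0 -1; -0.023 -0.027 0 0 -1; -0.023 -0.027 0 0 -1",
)

```text
t: 13.32
ee_pos: [0.4973, 0.0967, 0.2873]
orientation: [0.046, 0.999, -0.004, -0.004]
wrist_force: [0.1, 0.8, -2.0]
gripper_width: 0.407
```

Call:
arm_command(
  increments="-0.023 -0.027 0 0 -1; -0.023 -0.027 0 0 -1; -0.023 -0.027 0 0 -1; -0.023 -0.027 0 0 -1; -0.023 -0.027 0 0 -1",
)

```text
t: 13.73
ee_pos: [0.5992, -0.0491, 0.2871]
orientation: [0.047, 0.999, -0.004, -0.005]
wrist_force: [0.9, 0.7, -1.5]
gripper_width: 0.401
```

Call:
arm_command(
  increments="-0.021 -0.028 0 0 -1; 0 0 0 0 -1; 0 0 0 0 -1",
)

```text
t: 13.98
ee_pos: [0.6173, -0.0791, 0.2865]
orientation: [0.049, 0.999, -0.004, -0.005]
wrist_force: [-1.1, 1.4, -0.5]
gripper_width: 0.403
```

```bash
python3 - <<'E'
from h import *
c=get_calibration('wrist');im=snapshot('wrist');cv2.imwrite('pics/w6.png',im[:,:,::-1])
goto(.617,-.077,.184,84.7)
E
```

```text
t 14.03 p [ 0.6166 -0.0773  0.287 ] q [ 0.69  0.89 -1.11  1.89  0.95  1.02  0.62] f [-0.9  1.1 -0.5] w 0.406 tilt [-0.0098 -0.0063 -0.9999]
 toolshift [-0.0013  0.0011  0.1029] y-ang 84.58
  yaw -0.0021 (deg about tool z -0.1 ) shift if after yaw [-0.0013  0.0011  0.1029]
  yaw 3.1395 (deg about tool z 179.9 ) shift if after yaw [ 0.0013 -0.0011  0.1029]
```

View pics/w6.png

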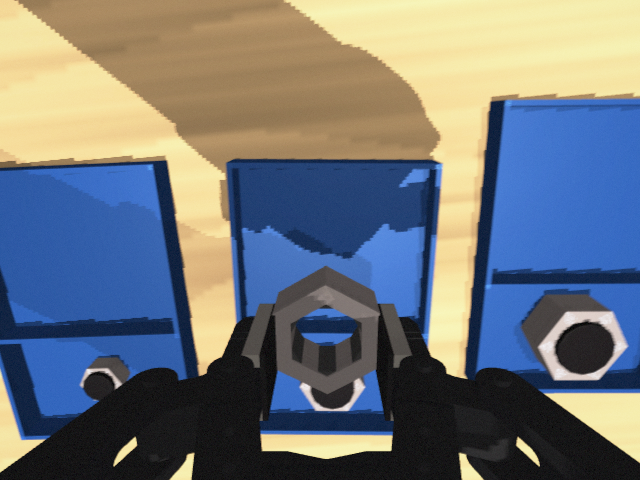

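M is held at (326,330) over bin M, with rim corners (230,162) and (440,162). The S sample is to the left and the L sample to the right, so this is the right bin. Lowering.

Call:
arm_command(
  increments="0 0.004 0.03 0 -1; 0 0 0.03 0 -1; 0 0 0.02 0 -1; 0 0 0.015 0 -1; 0 0 0 0 -1",
)

```text
t: 14.45
ee_pos: [0.6149, -0.0722, 0.1897]
orientation: [0.045, 0.999, -0.004, -0.007]
wrist_force: [-0.3, 0.3, -0.9]
gripper_width: 0.403
```

```bash
python3 - <<'E'
from h import *
goto(.617,-.075,.184,84.7)
E
```

```text
t 14.45 p [ 0.6149 -0.0722  0.1897] q [ 0.62  0.99 -1.    1.94  1.11  0.91  0.5 ] f [-0.3  0.3 -0.9] w 0.403 tilt [-0.0134 -0.0064 -0.9999]
 toolshift [-0.0024 -0.0026  0.0057] y-ang 84.82
  yaw 0.0021 (deg about tool z 0.1 ) shift if after yaw [-0.0024 -0.0026  0.0057]
  yaw -3.1394 (deg about tool z -179.9 ) shift if after yaw [0.0024 0.0026 0.0057]
```

Bottom would touch the floor at TCP z≈0.182.

Call:
arm_command(
  increments="-0.002 -0.002 0.006 0 -1; 0 0 0 0 -1; 0 0 0 0 0.2; 0 0 0 0 0.2; 0 0 0 0 0.2",
)

```text
t: 14.87
ee_pos: [0.6185, -0.0756, 0.1876]
orientation: [0.047, 0.999, -0.004, -0.004]
wrist_force: [1.0, -0.5, 0.3]
gripper_width: 0.604
```

Call:
arm_command(
  increments="0 0 0 0 0.2; 0 0 -0.02 0 0.2; 0 0 -0.03 0 0.2; 0 0 -0.04 0 0.2; 0 0 -0.04 0 1",
)

```text
t: 15.28
ee_pos: [0.619, -0.0747, 0.3178]
orientation: [0.046, 0.999, -0.003, -0.005]
wrist_force: [1.3, -0.8, -0.2]
gripper_width: 0.719
```

```bash
python3 - <<'E'
from h import *
c=get_calibration('wrist');im=snapshot('wrist');cv2.imwrite('pics/w7.png',im[:,:,::-1])
goto(.4282,-.0617,.23,64.2)
goto(.4282,-.0617,.23,124.2)
E
```

```text
t 15.33 p [ 0.6207 -0.0731  0.3261] q [ 0.7   0.84 -1.14  1.86  0.9   1.06  0.66] f [2.6 2.6 5.4] w 0.809 tilt [-7.0e-04 -5.9e-03 -1.0e+00]
 toolshift [ 0.1928 -0.0058  0.0961] y-ang 84.71
  yaw 0.358 (deg about tool z 20.5 ) shift if after yaw [ 0.1785 -0.073   0.0961]
  yaw -2.7836 (deg about tool z -159.5 ) shift if after yaw [-0.1785  0.073   0.0961]
t 15.33 p [ 0.6207 -0.0731  0.3261] q [ 0.7   0.84 -1.14  1.86  0.9   1.06  0.66] f [2.6 2.6 5.4] w 0.809 tilt [-7.0e-04 -5.9e-03 -1.0e+00]
 toolshift [ 0.1928 -0.0058  0.0961] y-ang 84.71
  yaw -0.6892 (deg about tool z -39.5 ) shift if after yaw [0.1525 0.1181 0.0961]
  yaw 2.4524 (deg about tool z 140.5 ) shift if after yaw [-0.1525 -0.1181  0.0961]
```

View pics/w7.png

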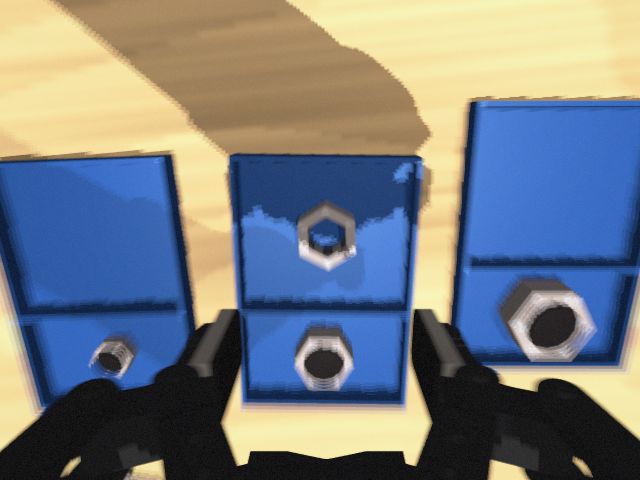

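M sits at (326,237) in the middle pocket, flat, with its matching sample below (picture slightly motion-blurred). Next is nut_s.

Call:
arm_command(
  increments="0 0 0 0.119 1; 0 0 0 0.119 1; 0 0 0 0.12 1; 0.03 -0.012 0 0 1; 0.03 -0.012 0 0 1",
)

```text
t: 15.75
ee_pos: [0.5548, -0.0699, 0.3174]
orientation: [0.224, 0.974, -0.004, -0.003]
wrist_force: [-0.5, 0.3, -0.4]
gripper_width: 0.999
```

Call:
arm_command(
  increments="0.03 -0.012 0.01 0 1; 0.03 -0.012 0.02 0 1; 0.03 -0.012 0.02 0 1; 0.028 -0.012 0.025 0 1; 0 0 0.02 0 1",
)

```text
t: 16.17
ee_pos: [0.4211, -0.0631, 0.2229]
orientation: [0.223, 0.975, -0.006, -0.005]
wrist_force: [-0.6, -1.0, 0.9]
gripper_width: 1.001
```

Call:
arm_command(
  increments="0 0 0 0 1; 0 0 0 0 1",
)

```text
t: 16.33
ee_pos: [0.4275, -0.0623, 0.2233]
orientation: [0.223, 0.975, -0.004, -0.004]
wrist_force: [0.2, -0.2, 0.5]
gripper_width: 0.999
```

```bash
python3 - <<'E'
from h import *
c=get_calibration('wrist');im=snapshot('wrist');cv2.imwrite('pics/w8.png',im[:,:,::-1]);np.savez('w8.npz',**c)
goto(.4282,-.0617,.177,64.2)
p,R=tool();print('grasp pt',p+.16*R[:,2], proj(c,np.array([.4282,-.0617,.013])))
E
```

```text
t 16.38 p [ 0.4281 -0.0622  0.2239] q [ 0.63  0.77 -0.92  2.36  1.2   0.64 -0.14] f [0.  0.8 1.1] w 1.0 tilt [-0.0076 -0.0063 -1.    ]
 toolshift [-0.      0.0009  0.0469] y-ang 64.16
  yaw -0.0007 (deg about tool z -0.0 ) shift if after yaw [-0.      0.0009  0.0469]
  yaw 3.1409 (deg about tool z 180.0 ) shift if after yaw [ 0.     -0.0009  0.0469]
grasp pt [ 0.42691552 -0.06319381  0.06387588] [332.86332005 288.04785684]
```

View pics/w8.png

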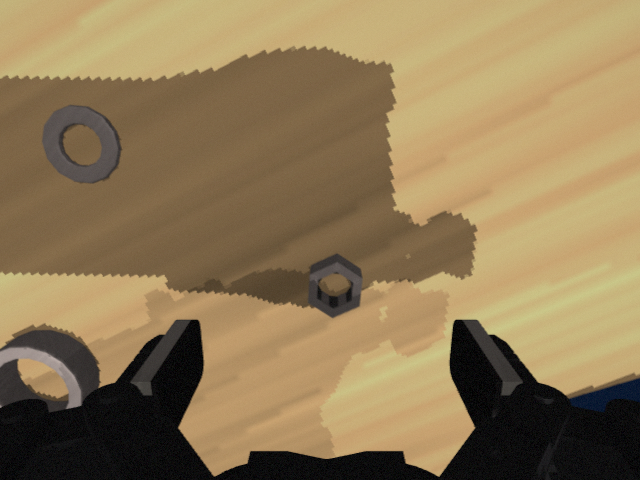

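S is at (335,288), as predicted, and its flats face the jaws. The collar at the left edge is well clear.

Call:
arm_command(
  increments="-0.001 0.002 0.02 0 1; 0 0 0.013 0 1; 0 0 0.008 0 1; 0 0 0.004 0 1; 0 0 0 0 1",
)

```text
t: 16.8
ee_pos: [0.4293, -0.0615, 0.1784]
orientation: [0.224, 0.975, -0.004, -0.003]
wrist_force: [-0.3, -0.1, 0.9]
gripper_width: 0.999
```

```bash
python3 - <<'E'
from h import *
goto(.4282,-.0617,.177,64.2)
p,R=tool();print('grasp pt',p+.16*R[:,2])
E
```

```text
t 16.8 p [ 0.4293 -0.0615  0.1784] q [ 0.57  0.85 -0.85  2.37  1.39  0.62 -0.3 ] f [-0.3 -0.1  0.9] w 0.999 tilt [-0.0077 -0.0065 -0.9999]
 toolshift [ 0.0009 -0.0007  0.0014] y-ang 64.11
  yaw -0.0016 (deg about tool z -0.1 ) shift if after yaw [ 0.0009 -0.0007  0.0014]
  yaw 3.14 (deg about tool z 179.9 ) shift if after yaw [-0.0009  0.0007  0.0014]
grasp pt [ 0.4281068  -0.06249871  0.01836452]
```

Call:
arm_command(
  increments="0 0 0.001 0 1; 0 0 0 0 -1; 0 0 0 0 -1; 0 0 0 0 -1; 0 0 0 0 -1",
)

```text
t: 17.22
ee_pos: [0.4284, -0.0616, 0.1775]
orientation: [0.224, 0.975, -0.004, -0.003]
wrist_force: [0.2, -0.4, -0.5]
gripper_width: 0.454
```

Call:
arm_command(
  increments="0 0 0 0 -1; 0 0 0 0 -1; 0 0 0 0 -1; 0 0 0 0 -1; 0 0 0 0 -1",
)

```text
t: 17.63
ee_pos: [0.4283, -0.0615, 0.1776]
orientation: [0.224, 0.975, -0.005, -0.003]
wrist_force: [-1.1, -0.6, 8.3]
gripper_width: 0.254
```

Call:
arm_command(
  increments="0 0 -0.02 0 -1; 0 0 -0.03 0 -1; 0 0 -0.03 0 -1; 0 0 -0.03 0 -1; 0 0 0 0 -1",
)

```text
t: 18.05
ee_pos: [0.43, -0.0602, 0.2911]
orientation: [0.224, 0.975, -0.004, -0.001]
wrist_force: [1.2, -0.0, -0.0]
gripper_width: 0.255
```

```bash
python3 - <<'E'
from h import *
goto(.605,-.231,.28,86.5)
E
```

```text
t 18.05 p [ 0.43   -0.0602  0.2911] q [ 0.71  0.65 -1.03  2.31  0.95  0.7   0.09] f [ 1.2 -0.  -0. ] w 0.255 tilt [-0.0039 -0.0077 -1.    ]
 toolshift [-0.232  -0.0774  0.0118] y-ang 64.16
  yaw -0.3899 (deg about tool z -22.3 ) shift if after yaw [-0.1852 -0.1597  0.0118]
  yaw 2.7517 (deg about tool z 157.7 ) shift if after yaw [0.1852 0.1597 0.0118]
```

Call:
arm_command(
  increments="0 0 0 -0.1 -1; 0 0 0 -0.1 -1; 0 0 0 -0.1 -1; 0 0 0 -0.09 -1; -0.026 -0.022 0 0 -1",
)

```text
t: 18.47
ee_pos: [0.4511, -0.0816, 0.2871]
orientation: [0.024, 1.0, -0.003, -0.005]
wrist_force: [0.6, 1.4, -1.1]
gripper_width: 0.258
```

Call:
arm_command(
  increments="-0.026 -0.023 0 0 -1; -0.027 -0.023 0 0 -1; -0.027 -0.023 0 0 -1; -0.027 -0.023 0 0 -1; -0.027 -0.023 0 0 -1",
)

```text
t: 18.88
ee_pos: [0.5813, -0.2091, 0.2861]
orientation: [0.031, 1.0, -0.004, -0.005]
wrist_force: [1.3, 0.2, -0.8]
gripper_width: 0.256
```

Call:
arm_command(
  increments="-0.025 -0.023 0 0 -1; 0 0 0 0 -1; 0 0 0 0 -1",
)

```text
t: 19.13
ee_pos: [0.6045, -0.2332, 0.2855]
orientation: [0.032, 0.999, -0.003, -0.005]
wrist_force: [-1.4, 0.2, -0.2]
gripper_width: 0.253
```

```bash
python3 - <<'E'
from h import *
c=get_calibration('wrist');im=snapshot('wrist');cv2.imwrite('pics/w9.png',im[:,:,::-1])
goto(.605,-.231,.183,86.5)
E
```

```text
t 19.18 p [ 0.6038 -0.2318  0.2858] q [ 0.9   0.89 -1.07  1.84  0.93  1.03  0.94] f [-0.2  0.7 -0.8] w 0.253 tilt [-0.01   -0.006  -0.9999]
 toolshift [-0.0022  0.0015  0.1028] y-ang 86.46
  yaw -0.0007 (deg about tool z -0.0 ) shift if after yaw [-0.0022  0.0015  0.1028]
  yaw 3.1409 (deg about tool z 180.0 ) shift if after yaw [ 0.0022 -0.0015  0.1028]
```

View pics/w9.png

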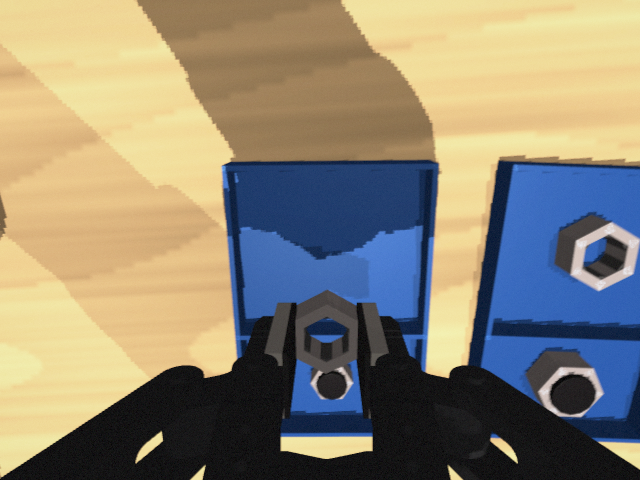

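S is held at (327,330) over the S bin, and the sample at (331,383) matches. Lowering and releasing.

Call:
arm_command(
  increments="0 0.003 0.03 0 -1; 0 0 0.03 0 -1; 0 0 0.02 0 -1; 0 0 0.015 0 -1; 0 0 0.003 0 -1",
)

```text
t: 19.6
ee_pos: [0.6022, -0.2286, 0.1863]
orientation: [0.03, 1.0, -0.003, -0.006]
wrist_force: [-0.0, -0.1, -0.9]
gripper_width: 0.254
```

Call:
arm_command(
  increments="0 0 0 0 -1; 0 0 0 0 -1",
)

```text
t: 19.77
ee_pos: [0.6038, -0.2289, 0.1898]
orientation: [0.03, 1.0, -0.003, -0.004]
wrist_force: [-0.2, 0.4, -0.2]
gripper_width: 0.255
```

```bash
python3 - <<'E'
from h import *
goto(.605,-.231,.183,86.5)
E
```

```text
t 19.77 p [ 0.6038 -0.2289  0.1898] q [ 0.85  1.   -0.97  1.88  1.08  0.91  0.83] f [-0.2  0.4 -0.2] w 0.255 tilt [-0.0078 -0.0066 -0.9999]
 toolshift [-0.0014 -0.002   0.0068] y-ang 86.54
  yaw 0.0006 (deg about tool z 0.0 ) shift if after yaw [-0.0014 -0.002   0.0068]
  yaw -3.141 (deg about tool z -180.0 ) shift if after yaw [0.0014 0.002  0.0068]
```

Call:
arm_command(
  increments="-0.001 0 0.006 0 -1; 0 0 0 0 -1; 0 0 0 0 0; 0 0 0 0 0; 0 0 0 0 0",
)

```text
t: 20.18
ee_pos: [0.6045, -0.2297, 0.1832]
orientation: [0.031, 1.0, -0.004, -0.004]
wrist_force: [-0.5, -1.1, 1.0]
gripper_width: 0.504
```

Call:
arm_command(
  increments="0 0 0 0 0; 0 0 -0.02 0 0; 0 0 -0.03 0 0; 0 0 -0.04 0 0; 0 0 -0.04 0 1",
)

```text
t: 20.6
ee_pos: [0.6053, -0.2285, 0.3136]
orientation: [0.03, 1.0, -0.003, -0.005]
wrist_force: [1.5, -0.5, -0.0]
gripper_width: 0.628
```

Call:
arm_command(
  increments="0 0 0 0 1; 0 0 0 0 1",
)

```text
t: 20.77
ee_pos: [0.6061, -0.2285, 0.3155]
orientation: [0.031, 1.0, -0.004, -0.002]
wrist_force: [-0.6, -0.1, -1.6]
gripper_width: 0.901
```

```bash
python3 - <<'E'
from h import *
c=get_calibration('wrist');im=snapshot('wrist');cv2.imwrite('pics/w10.png',im[:,:,::-1])
goto(.3729,.341,.3,116.6)
E
```

```text
t 20.82 p [ 0.6055 -0.2289  0.3136] q [ 0.91  0.86 -1.09  1.82  0.89  1.06  0.97] f [-0.3  0.3 -0.3] w 0.979 tilt [-0.0076 -0.008  -0.9999]
 toolshift [0.2672 0.5546 0.0108] y-ang 86.47
  yaw -0.5259 (deg about tool z -30.1 ) shift if after yaw [-0.0473  0.6138  0.0108]
  yaw 2.6157 (deg about tool z 149.9 ) shift if after yaw [ 0.0473 -0.6138  0.0108]
```

View pics/w10.png

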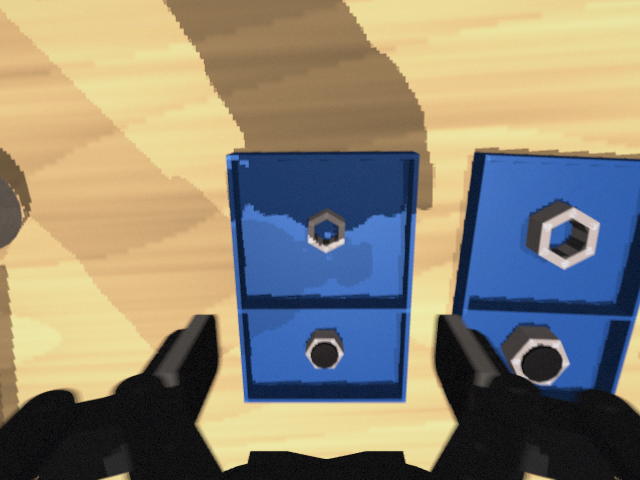

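S lies flat at (326,231). Last one is nut_l.

Call:
arm_command(
  increments="0 0 0 -0.1 1; 0 0 0 -0.1 1; 0 0 0 -0.1 1; 0 0 0 -0.113 1; 0 0 0 -0.113 1",
)

```text
t: 21.23
ee_pos: [0.6051, -0.2289, 0.3109]
orientation: [-0.233, 0.972, -0.002, -0.006]
wrist_force: [-0.0, -0.2, -0.4]
gripper_width: 0.999
```

Call:
arm_command(
  increments="-0.003 0.038 0 0 1; -0.003 0.038 0 0 1; -0.003 0.038 0 0 1; -0.003 0.038 0 0 1; -0.003 0.038 0 0 1",
)

```text
t: 21.65
ee_pos: [0.5324, -0.0513, 0.3107]
orientation: [-0.23, 0.973, -0.002, -0.006]
wrist_force: [0.4, 0.6, -0.2]
gripper_width: 1.0
```

Call:
arm_command(
  increments="-0.003 0.038 0 0 1; -0.003 0.038 0 0 1; -0.003 0.038 0 0 1; -0.003 0.038 0 0 1; -0.003 0.038 0 0 1",
)

```text
t: 22.07
ee_pos: [0.4609, 0.1253, 0.3104]
orientation: [-0.23, 0.973, -0.002, -0.006]
wrist_force: [0.6, -0.3, 0.2]
gripper_width: 1.005
```

```bash
python3 - <<'E'
from h import *
goto(.3729,.341,.25,116.6)
E
```

```text
t 22.07 p [0.4609 0.1253 0.3104] q [ 0.4   0.75 -1.2   2.19  0.94  0.9   0.63] f [ 0.6 -0.3  0.2] w 1.005 tilt [-0.011  -0.0073 -0.9999]
 toolshift [-0.0187  0.2324  0.0598] y-ang 116.6
  yaw 0.0001 (deg about tool z 0.0 ) shift if after yaw [-0.0187  0.2324  0.0598]
  yaw -3.1415 (deg about tool z -180.0 ) shift if after yaw [ 0.0187 -0.2324  0.0598]
```

Call:
arm_command(
  increments="-0.003 0.038 0 0 1; -0.003 0.038 0 0 1; -0.003 0.038 0 0 1; -0.003 0.038 0 0 1; -0.003 0.038 0.01 0 1",
)

```text
t: 22.48
ee_pos: [0.3894, 0.3024, 0.3008]
orientation: [-0.23, 0.973, -0.002, -0.005]
wrist_force: [1.7, -0.9, 0.1]
gripper_width: 0.999
```

Call:
arm_command(
  increments="-0.003 0.038 0.02 0 1; 0 0.003 0.03 0 1; 0 0 0 0 1; 0 0 0 0 1",
)

```text
t: 22.82
ee_pos: [0.3738, 0.3369, 0.2499]
orientation: [-0.231, 0.973, -0.004, -0.007]
wrist_force: [-0.3, -0.2, 0.7]
gripper_width: 1.001
```

```bash
python3 - <<'E'
from h import *
c=get_calibration('wrist');im=snapshot('wrist');cv2.imwrite('pics/w11.png',im[:,:,::-1])
goto(.3729,.341,.178,116.6)
p,R=tool();print('grasp pt',p+.16*R[:,2], proj(c,np.array([.3729,.341,.025])))
E
```

```text
t 22.87 p [0.3744 0.3366 0.251 ] q [-0.16  0.83 -1.07  2.18  1.05  0.83  0.11] f [ 0.6 -1.  -0.2] w 1.0 tilt [-0.0108 -0.0092 -0.9999]
 toolshift [-0.0016  0.0048  0.0729] y-ang 116.66
  yaw 0.0011 (deg about tool z 0.1 ) shift if after yaw [-0.0016  0.0048  0.0729]
  yaw -3.1405 (deg about tool z -179.9 ) shift if after yaw [ 0.0016 -0.0048  0.0729]
grasp pt [0.37268979 0.33517279 0.09098309] [336.16266174 282.49259297]
```

View pics/w11.png

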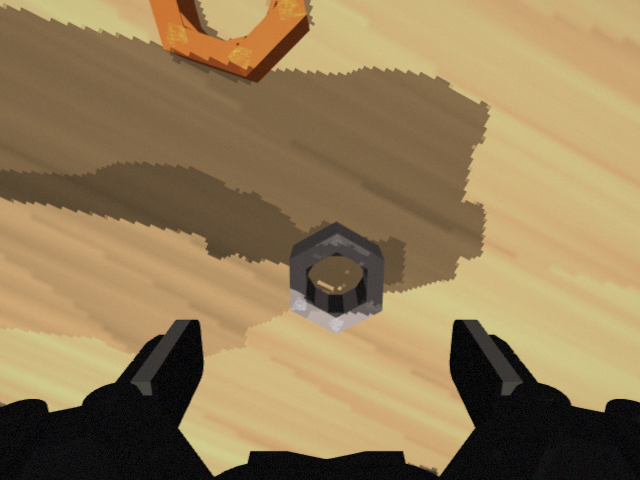

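L is at (336,283) with its flats facing the jaws. The orange nut is clear at the top.

Call:
arm_command(
  increments="-0.003 0.005 0.03 0 1; 0 0 0.02 0 1; 0 0 0.013 0 1; 0 0 0.007 0 1; 0 0 0 0 1",
)

```text
t: 23.28
ee_pos: [0.3752, 0.3416, 0.1812]
orientation: [-0.229, 0.973, -0.003, -0.005]
wrist_force: [0.1, -0.1, 0.2]
gripper_width: 1.004
```

```bash
python3 - <<'E'
from h import *
goto(.3729,.341,.178,116.6)
p,R=tool();print('grasp pt',p+.16*R[:,2])
E
```

```text
t 23.28 p [0.3752 0.3416 0.1812] q [-0.23  0.93 -0.96  2.2   1.24  0.76 -0.04] f [ 0.1 -0.1  0.2] w 1.004 tilt [-0.0094 -0.0079 -0.9999]
 toolshift [0.0022 0.0005 0.0032] y-ang 116.51
  yaw -0.0016 (deg about tool z -0.1 ) shift if after yaw [0.0022 0.0005 0.0032]
  yaw 3.14 (deg about tool z 179.9 ) shift if after yaw [-0.0022 -0.0005  0.0032]
grasp pt [0.373648   0.34030036 0.02122783]
```

Call:
arm_command(
  increments="0 0 0.002 0 1; 0 0 0 0 -1; 0 0 0 0 -1; 0 0 0 0 -1; 0 0 0 0 -1",
)

```text
t: 23.7
ee_pos: [0.3745, 0.3428, 0.1805]
orientation: [-0.23, 0.973, -0.002, -0.004]
wrist_force: [1.3, -1.4, 4.7]
gripper_width: 0.527
```

Call:
arm_command(
  increments="0 0 0 0 -1; 0 0 0 0 -1; 0 0 0 0 -1; 0 0 0 0 -1; 0 0 0 0 -1",
)

```text
t: 24.12
ee_pos: [0.3745, 0.3428, 0.1805]
orientation: [-0.23, 0.973, -0.002, -0.004]
wrist_force: [1.2, -1.6, 8.1]
gripper_width: 0.523
```

Call:
arm_command(
  increments="0 0 -0.02 0 -1; 0 0 -0.03 0 -1; 0 0 -0.03 0 -1; 0 0 -0.04 0 -1; 0 0 0 0 -1",
)

```text
t: 24.53
ee_pos: [0.3753, 0.3452, 0.3052]
orientation: [-0.231, 0.973, -0.0, -0.002]
wrist_force: [0.6, 1.2, -2.7]
gripper_width: 0.522
```

```bash
python3 - <<'E'
from h import *
goto(.599,.072,.29,85)
E
```

```text
t 24.53 p [0.3753 0.3452 0.3052] q [-0.12  0.76 -1.14  2.13  0.93  0.89  0.21] f [ 0.6  1.2 -2.7] w 0.522 tilt [-0.0041 -0.0016 -1.    ]
 toolshift [-0.0774 -0.3446  0.0148] y-ang 116.67
  yaw 0.5527 (deg about tool z 31.7 ) shift if after yaw [-0.2467 -0.2526  0.0148]
  yaw -2.5889 (deg about tool z -148.3 ) shift if after yaw [0.2467 0.2526 0.0148]
```

Held (-2.7 N). Carrying it to bin L.

Call:
arm_command(
  increments="0 0 0 0.11 -1; 0 0 0 0.11 -1; 0 0 0 0.11 -1; 0 0 0 0.11 -1; 0 0 0 0.113 -1",
)

```text
t: 24.95
ee_pos: [0.3754, 0.3433, 0.2994]
orientation: [0.047, 0.999, -0.004, -0.004]
wrist_force: [-0.5, -0.1, -1.8]
gripper_width: 0.525
```

Call:
arm_command(
  increments="-0.025 -0.025 0 0 -1; -0.025 -0.025 0 0 -1; -0.025 -0.025 0 0 -1; -0.025 -0.025 0 0 -1; -0.025 -0.025 0 0 -1",
)

```text
t: 25.37
ee_pos: [0.4896, 0.2065, 0.2993]
orientation: [0.044, 0.999, -0.004, -0.004]
wrist_force: [0.5, 1.0, -2.8]
gripper_width: 0.521
```

Call:
arm_command(
  increments="-0.025 -0.025 0 0 -1; -0.025 -0.025 0 0 -1; -0.025 -0.025 0 0 -1; -0.025 -0.025 0 0 -1; -0.022 -0.027 0 0 -1",
)

```text
t: 25.78
ee_pos: [0.6003, 0.0692, 0.2991]
orientation: [0.044, 0.999, -0.004, -0.004]
wrist_force: [0.5, 0.4, -2.3]
gripper_width: 0.518
```

Call:
arm_command(
  increments="0 0 0 0 -1; 0 0 0 0 -1",
)

```text
t: 25.95
ee_pos: [0.5999, 0.0683, 0.2985]
orientation: [0.046, 0.999, -0.004, -0.005]
wrist_force: [-1.0, 1.1, -1.5]
gripper_width: 0.523
```

```bash
python3 - <<'E'
from h import *
c=get_calibration('wrist');im=snapshot('wrist');cv2.imwrite('pics/w12.png',im[:,:,::-1])
goto(.599,.072,.186,85)
E
```

```text
t 26.0 p [0.5991 0.0701 0.2989] q [ 0.41  0.8  -1.01  1.93  0.86  0.93  0.45] f [ 0.1  0.5 -2.2] w 0.521 tilt [-0.0096 -0.0066 -0.9999]
 toolshift [-0.0008  0.0027  0.1129] y-ang 84.85
  yaw -0.0025 (deg about tool z -0.1 ) shift if after yaw [-0.0008  0.0027  0.1129]
  yaw 3.1391 (deg about tool z 179.9 ) shift if after yaw [ 0.0008 -0.0027  0.1129]
```

View pics/w12.png

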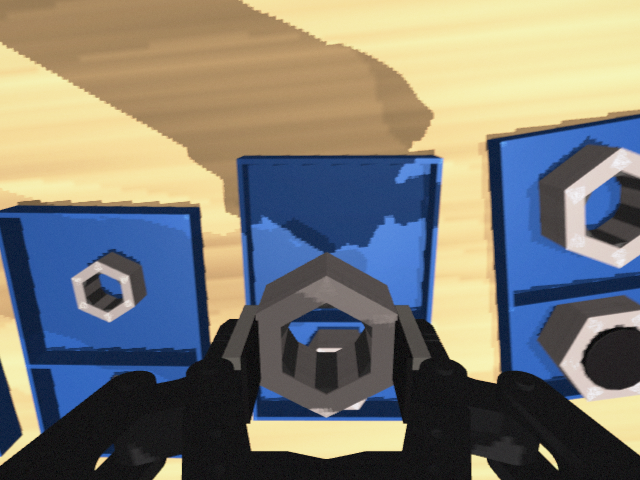

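L is held over bin L (rim (240,158) and (440,158)), between the filled M and XL bins. Lowering with a slight +y shift.

Call:
arm_command(
  increments="0 0.005 0.03 0 -1; 0 0 0.03 0 -1; 0 0 0.03 0 -1; 0 0 0.01 0 -1; 0 0 0 0 -1",
)

```text
t: 26.42
ee_pos: [0.5975, 0.0761, 0.1974]
orientation: [0.043, 0.999, -0.004, -0.006]
wrist_force: [0.2, 0.3, -1.2]
gripper_width: 0.521
```

Call:
arm_command(
  increments="0 0 0 0 -1; 0 0 0 0 -1",
)

```text
t: 26.58
ee_pos: [0.5991, 0.0761, 0.201]
orientation: [0.044, 0.999, -0.003, -0.003]
wrist_force: [0.3, -0.6, -1.8]
gripper_width: 0.526
```

```bash
python3 - <<'E'
from h import *
goto(.599,.074,.186,85)
E
```

```text
t 26.58 p [0.5991 0.0761 0.201 ] q [ 0.33  0.91 -0.89  1.98  1.03  0.81  0.31] f [ 0.3 -0.6 -1.8] w 0.526 tilt [-0.007  -0.0059 -1.    ]
 toolshift [-0.0002 -0.002   0.015 ] y-ang 85.0
  yaw 0.0001 (deg about tool z 0.0 ) shift if after yaw [-0.0002 -0.002   0.015 ]
  yaw -3.1415 (deg about tool z -180.0 ) shift if after yaw [0.0002 0.002  0.015 ]
```

Call:
arm_command(
  increments="0 0 0.009 0 -1; 0 0 0.005 0 -1; 0 0 0 0 -1; 0 0 0 0 -1",
)

```text
t: 26.92
ee_pos: [0.5987, 0.0748, 0.1853]
orientation: [0.044, 0.999, -0.004, -0.004]
wrist_force: [0.5, 0.1, -1.6]
gripper_width: 0.525
```

Call:
arm_command(
  increments="0 0 0 0 0.35; 0 0 0 0 0.35; 0 0 0 0 0.35; 0 0 0 0 0.35",
)

```text
t: 27.25
ee_pos: [0.5988, 0.0751, 0.1856]
orientation: [0.044, 0.999, -0.004, -0.004]
wrist_force: [0.9, -0.3, -0.5]
gripper_width: 0.675
```

Call:
arm_command(
  increments="0 0 -0.02 0 0.35; 0 0 -0.03 0 0.35; 0 0 -0.04 0 0.35; 0 0 -0.04 0 0.35; 0 0 -0.03 0 1",
)

```text
t: 27.67
ee_pos: [0.6, 0.0767, 0.3485]
orientation: [0.044, 0.999, -0.003, -0.004]
wrist_force: [0.9, 0.4, 0.5]
gripper_width: 0.799
```

Call:
arm_command(
  increments="0.03 0 -0.03 0 1; 0.03 0 -0.03 0 1; 0.03 0 -0.03 0 1; 0 0 0 0 1; 0 0 0 0 1",
)

```text
t: 28.08
ee_pos: [0.5119, 0.0849, 0.4363]
orientation: [0.044, 0.999, -0.004, -0.002]
wrist_force: [0.8, -0.6, -0.5]
gripper_width: 0.997
```

```bash
python3 - <<'E'
from h import *
for n in('top','scene','wrist'):
    cv2.imwrite(f'pics/{n}_f.png',snapshot(n)[:,:,::-1])
goto(.599,.074,.186,85)
E
```

```text
t 28.23 p [0.5135 0.0838 0.4337] q [ 0.54  0.57 -1.2   1.98  0.62  1.04  0.53] f [ 0.5 -0.3 -0.3] w 1.002 tilt [-0.0095 -0.007  -0.9999]
 toolshift [-8.830e-02 -2.000e-04  2.469e-01] y-ang 84.89
  yaw -0.002 (deg about tool z -0.1 ) shift if after yaw [-0.0883 -0.0004  0.2469]
  yaw 3.1396 (deg about tool z 179.9 ) shift if after yaw [0.0883 0.0004 0.2469]
```

View pics/wrist_f.png

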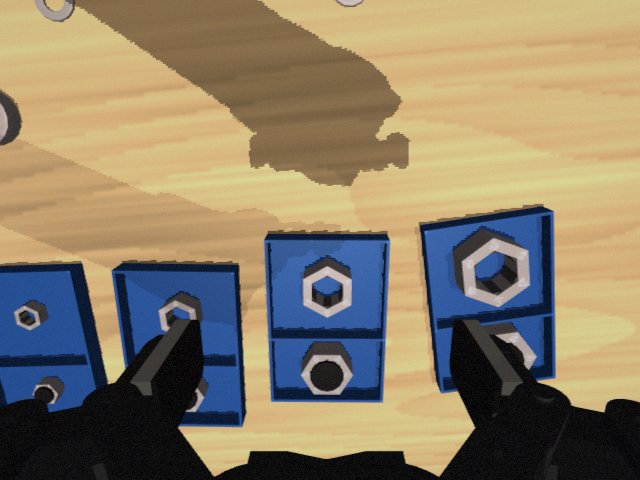

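View pics/scene_f.png

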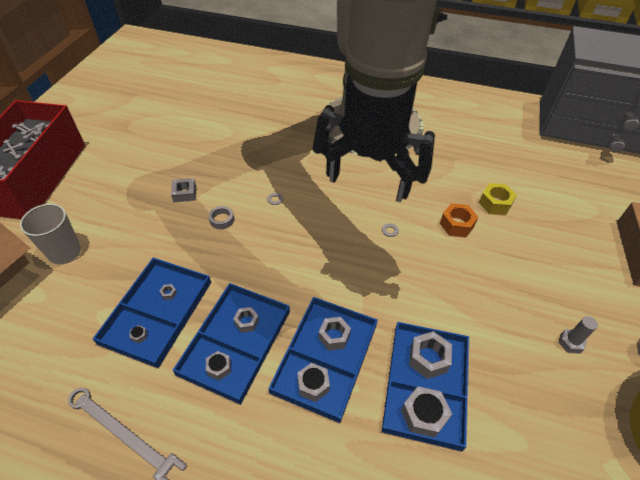

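View pics/top_f.png

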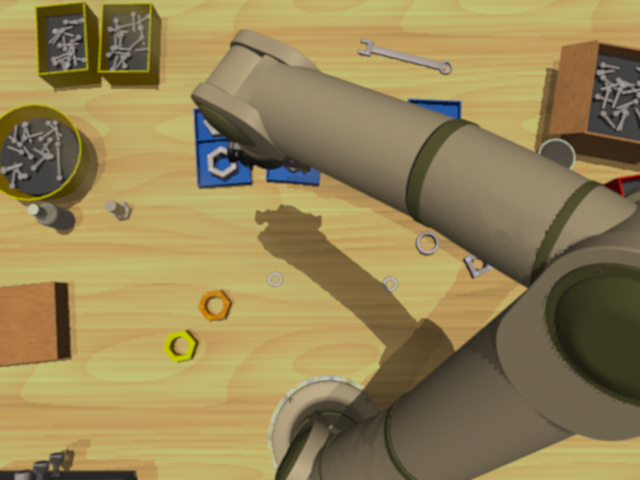

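All four nuts lie flat in their matching pockets: scene (168,291), (246,318), (334,330), (431,352). The square nut (183,189), collar (221,217), washers and coloured nuts are unmoved, and the gripper is clear.

```bash
python3 - <<'E'
from station import r
print(r.hand_in(), r.state()['t'])
E
```

```text
the job is handed in; nothing more can be done
the job is handed in; nothing more can be done
```

I put all four hex nuts (S, M, L and XL) flat in the empty pockets of the bins whose sample nuts match their size. I handed the job in at about 28 s of the 86 s allowed.

- **Final pictures:** in the last scene and wrist pictures, each nut lies flat near the centre of its pocket. The square nut and the round collar have not moved, and the gripper is open and well clear. The arm partly hides the bins in the last top picture, so it confirms little.
- **What went wrong:** my first reach for the largest nut ran joints 6 and 7 up to their range limits; I saw no reading beyond them. I backed off and used the same grasp turned half a turn. The largest nut was let go about 5 mm above the pocket floor and settled flat.
- **Forces:** the highest wrist force I saw was about 11 N.

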